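# Load a tint cartridge and index it to the colour reader

## Robot

A 7-joint arm with a two-finger parallel gripper is mounted at the origin on a cart in front of the work surface, level with it; the furniture and walls round the work are solid. World frame = base frame: x ahead of the robot, y to its left, z up, the work surface at z = 0. Lengths are in m, angles in degrees, forces in N, time in s.
With the tool pointing down it reaches from about 0.35 to 0.775 m from the base axis. Payload 3.1 kg.
Tool frame: the origin (TCP) lies on the centre line of the jaws, within the pads' length; the fingertips stand 17 mm ahead of it and the grasp point (between the pads) lies 2 mm behind it (robot.tip_reach is the distance from the TCP to the fingertips, in m); z points along the fingers, y is the line along which they close (so a half turn about z gives the same grasp; the last joint's range is limited). The gripper opens to 85 mm and grips with 20 to 120 N. Pads are 22 mm wide; open, the fingers measure 114 mm over their backs; the gripper's body (76 mm by 85 mm) begins 54 mm behind the grasp point. The pads swing forward as they close: fully open they stand 13 mm farther back than shut.
Start: joints at [-70.17, 17.813, 0.802, 86.603, -0.252, 75.585, -1.558], TCP at [0.208, 0.509, 0.248] pointing down, gripper open.
Joint ranges: [-154.91, 154.91], [-16.99, 109.72], [-72.82, 74.43], [7.12, 147.25], [-82.49, 262.49], [11.32, 116.49], [-174.64, 174.64]. Speed limits (degrees/s): [159.86, 159.86, 180, 180, 180, 180, 180].

## Interface

Orientations are given as [roll, pitch, yaw] about the fixed x, y, z axes, in that order (R = Rz(yaw) Ry(pitch) Rx(roll)).
In Python, from station import robot, fingers, vision, workorder, recognise gives the robot as it stands. Calls block until the motion is done:
- robot.move_to(position, orientation): joint-space move of the TCP to a pose.
- robot.line_to(position, orientation=None, velocity=0.15, f_stop=None): straight line of the TCP; orientation=None keeps the orientation; velocity is the mean speed in m/s. With f_stop (N) it stops when the force on the tool has changed by that much, and returns True; else False.
- robot.move_j(angles): joint-space move.
- fingers.gripper_to(opening, force=None): opening from 0.0 (shut) to 1.0 (fully open); force is the grip in N (None keeps the last); returns when the fingers have stopped.
- robot.pause(seconds).
- robot.inverse_kinematics(position, orientation): joint angles nearest the present ones, or None.
- vision.grab_frame(name): name is "scene" or "top" or "wrist"; returns the picture (384x512x3 uint8, red, green, blue); there is no depth.
- vision.calibration(name): a dict with "mtx" (3x3 intrinsics, pixels), "extrinsics" (4x4, takes a point from world to camera coordinates); the wrist camera has in their place "T_tool_cam" (4x4, takes a point from camera to tool coordinates, whose origin is the TCP and whose axes are the flange's). Camera axes: x right, y up, looking along -z (the intrinsics and any distortion apply to the point x, -y, -z); pixel columns grow to the right and rows downward; lengths in m; the calibration is good to about 2 mm. A picture is of the moment at which its call begins: read the wrist's pose just before it. calibration takes no time and is no camera call.
A pose or a line that the arm cannot do raises robot.PlanningError and nothing moves.
- workorder.close_job(): hands the job in; it is judged then, once.
Trained networks look in the newest picture that a camera, given by its name, has taken for a name from the list of things; names that differ only in an ending like _2 or _b are one class to them, and where a whole thing is asked for, a point or a joint stands for the part that bears it (a point fixed in the world has none). Each returns a list of dicts, best first, with "p" (0 to 1); they miss things now and then, are a little off and sometimes report something else, mostly with a low value. They report only what shows in the picture. A call takes as long as a camera call. They do not tell look-alikes from the thing itself.
- recognise(label, camera): "rect" ([centre column, centre row, width, height] in pixels, round what is visible of it).
Readings, each from a call of its own:
- robot.current_time_s(): time.
- robot.current_joint_positions(): joint angles.
- robot.current_dq(): joint speeds.
- robot.current_joint_torque(): joint torques, N m.
- robot.current_tool_pos(): TCP position.
- robot.current_eef_rot(): TCP orientation.
- robot.current_contact_force(): force on the tool from outside, world axes, zero at the start.
- robot.current_torque(): the same for the moment, N m.
- robot.current_finger_gap(): opening from 0.0 (shut) to 1.0 (fully open).
- robot.current_gripper_force(): force on a finger pad.
Only numpy, scipy, OpenCV 4.12 (cv2) and the standard library are available. Lean on these libraries where they do the work, as an engineer would, in place of code of your own. Each camera call takes 0.05 s, during which the arm holds its last target. There are 200 camera calls.

## Task

Slide the blue carrier by its red handle back to the green loading station until it clicks in. Then pull the blue-capped cartridge up out of its sprung holder, stand it upright on a clear bit of the bench and let go, take it again across its wider direction and lower it, fully down, between the carrier's two tall plates. Then slide the carrier on to the next station, the blue one at the colour reader, until it clicks in there, let go and leave everything else where it is.

Things in the scene. Friction and masses are not known exactly. Their poses are not given: they have to be found in the camera images.
- rail: fixed aluminium indexing rail, base plate 110 x 400 x 10 mm; origin on the bench below its middle; its y axis runs along the rail to the robot's left. Coloured tabs on its front edge mark stations: green (loading) at y = +80 mm, blue (reader) -20, orange (discharge) -120. A sprung plunger on the carrier clicks in at each: it pulls in over the last 4 mm; passing a hump takes about 5 to 12 N
- carrier (a joint): position of the carrier along the rail in m, growing along the rail's -y (towards the robot's right): 0.02 = in the green loading station, 0.12 = in the blue reader station, 0.22 = in the orange station; range 0 to 0.23
- handle (a point): top middle of the carrier's red upright handle: 18 mm thick (rail x) by 24 mm (rail y), 72 mm tall, 74 mm from the nest towards rail +y; grip it from above
- nest (a point): middle of the carrier's nest, on the deck (36 mm above the bench); axes as the rail's. Plates 30 mm wide, 104 mm high stand on its rail +y and -y sides, 45 mm apart inside, flared at the top to about 54 mm; 10 mm lips on its rail x sides, 61 mm apart. The cartridge goes in with its 56 mm direction along rail x, either way round, held by the faces that look along rail x
- station_load (a point): point on the rail where the nest is when the carrier is in the green loading station
- station_read (a point): point on the rail where the nest is when the carrier is in the blue reader station. The grey colour reader, 135 mm tall, stands behind it, its face 65 mm behind the rail's middle line
- blue_cartridge: white rectangular cartridge with blue cap and panels, 56 mm (own x) by 40 mm (own y), 110 mm tall plus a 5 mm flat cap, 0.2 to 0.45 kg; origin at the middle of its underside, z up. 14 mm grooves across both x faces at 63 mm height hold the holder's sprung catches; pulling it straight up takes roughly 7 to 12 N
- yellow_cartridge: the same with yellow cap and panels, in the other holder; leave it there
- holder_b: fixed holder of the blue cartridge, base plate 100 x 62 mm, 8 mm thick under the cartridge; origin on the bench below its middle. Posts 30 mm wide and 112 mm high with the catches cover the cartridge's x faces, so it can only be held there by its y faces (40 mm apart)
- holder_y: the same holder, with the yellow cartridge
- sanding_block: brown sanding block 112 x 62 x 26 mm, loose bystander; origin under its middle
- dripped_tin: small white tin with black paint drips, 76 mm across, 61 mm tall, loose bystander; origin under its middle
- green_spray: green aerosol can with yellow cap, 66 mm across, 190 mm tall, loose bystander; origin under its middle
Things that resemble listed ones, but are neither listed nor needed, are in the scene too. What is shaped like the holder_y but pink is not meant.

How it is judged:
By the outcome, as a careful person would: the job done as asked, in the order asked, and still so for the second after the job is handed in, with the robot touching nothing.
It also fails if it takes over 66 s, if anything falls off the work surface, if the arm or the gripper's body presses on something with over 40 N, if the wrist force passes 120 N, or if a joint passes its speed limit or range.

## Working session

There is one attempt and no reset: what is moved stays moved. The work goes in short steps, each a Python script; the robot and the scene stay as the last script left them, time stands still between calls to the robot, and variables do not carry over. Pictures are saved under pics/ and viewed, at most 10 in all, crops included, and the job is handed in when it is done.

```bash
ls; mkdir -p pics; python3 - <<'E'
from station import robot, fingers, vision, workorder, recognise
import cv2, numpy as np
for n in ("scene","top"):
    im=vision.grab_frame(n); cv2.imwrite(f"pics/{n}0.png",cv2.resize(im[:,:,::-1],(800,600),interpolation=cv2.INTER_CUBIC))
    c=vision.calibration(n); print(n,{k:np.round(v,4).tolist() if not isinstance(v,str) else v for k,v in c.items()})
    for l in ("rail","carrier","handle","blue_cartridge","holder_b","sanding_block","dripped_tin","green_spray"):
        print(l,[(round(float(d["p"]),2),np.round(d["rect"]).tolist()) for d in recognise(l,n)[:3]])
print(vision.calibration("wrist")); print(robot.current_time_s(),robot.current_eef_rot())
E
```

```text
pics
scene {'mtx': [[348.6803, 0.0, 248.7709], [0.0, 348.6803, 189.0969], [0.0, 0.0, 1.0]], 'extrinsics': [[-0.8294, -0.5586, -0.0069, 0.5883], [0.3544, -0.5356, 0.7665, -0.1353], [-0.4319, 0.6333, 0.6422, -1.3586], [0.0, 0.0, 0.0, 1.0]]}
rail [(0.55, [297.0, 178.0, 67.0, 63.0])]
carrier [(0.5, [283.0, 185.0, 13.0, 31.0])]
handle [(0.49, [280.0, 184.0, 19.0, 24.0])]
blue_cartridge [(0.61, [253.0, 226.0, 17.0, 34.0])]
holder_b [(0.8, [186.0, 295.0, 32.0, 41.0]), (0.74, [220.0, 229.0, 26.0, 30.0]), (0.69, [253.0, 232.0, 29.0, 33.0])]
sanding_block [(0.69, [278.0, 150.0, 20.0, 11.0])]
dripped_tin [(0.71, [225.0, 265.0, 24.0, 26.0])]
green_spray [(0.84, [199.0, 232.0, 20.0, 56.0])]
top {'mtx': [[416.8055, 0.0, 257.1178], [0.0, 416.8055, 188.1128], [0.0, 0.0, 1.0]], 'extrinsics': [[-0.0152, -0.9999, -0.0017, 0.2789], [0.9792, -0.0152, 0.2025, -0.5157], [-0.2025, 0.0014, 0.9793, -1.5733], [0.0, 0.0, 0.0, 1.0]]}
rail [(0.67, [330.0, 199.0, 99.0, 53.0])]
carrier [(0.76, [315.0, 206.0, 35.0, 27.0])]
handle [(0.58, [314.0, 205.0, 37.0, 24.0])]
blue_cartridge [(0.46, [231.0, 210.0, 11.0, 16.0])
[... 214 characters left out ...]
_tin [(0.89, [189.0, 211.0, 19.0, 19.0]), (0.52, [331.0, 199.0, 100.0, 53.0])]
green_spray [(0.86, [189.0, 176.0, 23.0, 24.0])]
{'mtx': array([[303.95300623,   0.        , 256.01875232],
       [  0.        , 303.95300623, 191.6628449 ],
       [  0.        ,   0.        ,   1.        ]]), 'T_tool_cam': array([[ 1.17427215e-04,  9.62208216e-01,  2.72314771e-01,
         6.81733096e-02],
       [ 9.99999981e-01, -7.11357545e-05, -1.79864668e-04,
        -5.23854072e-04],
       [-1.53695944e-04,  2.72314787e-01, -9.62208207e-01,
        -1.24823893e-01],
       [ 0.00000000e+00,  0.00000000e+00,  0.00000000e+00,
         1.00000000e+00]])}
0.9 [ 1.79995440e+02 -9.65615088e-04  1.57784302e+02]
```

View pics/top0.png

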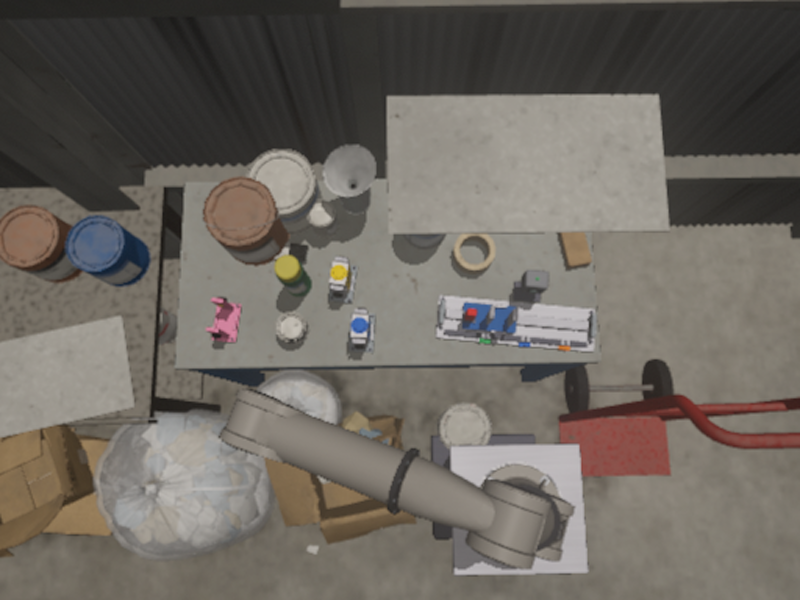

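View pics/scene0.png

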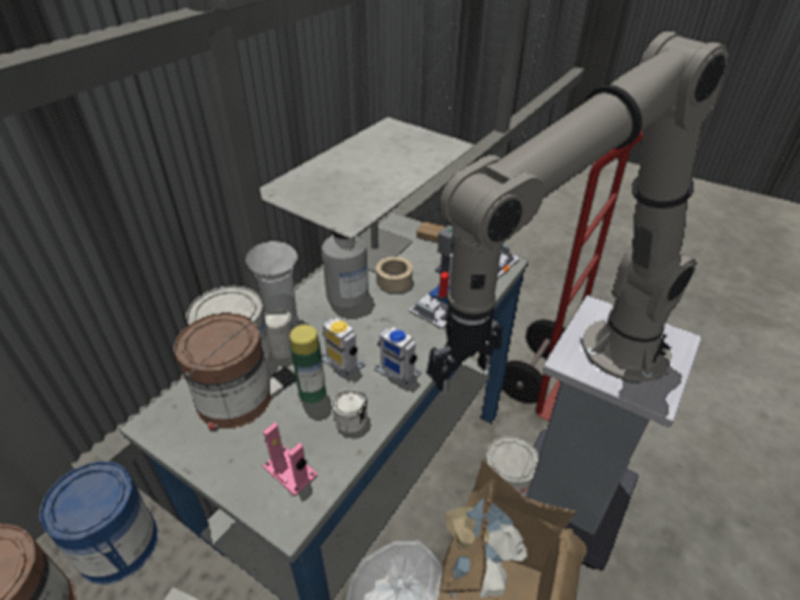

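Top view: rail around display (515,322), with its tabs green (485,342), blue (524,345) and orange (565,348). The red handle is at (471,313), the blue cap at (359,325) and the yellow cap at (339,272). The pink look-alike is at (225,322), and an overhead shelf covers the rear right. The scene view agrees. I'll compute positions and look closer with the wrist camera.

```bash
cat > h.py <<'E'
from station import robot, fingers, vision, workorder, recognise
import cv2, numpy as np
from scipy.spatial.transform import Rotation as Ro
def wristpose():
    p=np.array(robot.current_tool_pos()); R=Ro.from_euler('xyz',robot.current_eef_rot(),degrees=True).as_matrix()
    T=np.eye(4);T[:3,:3]=R;T[:3,3]=p
    return T@vision.calibration("wrist")["T_tool_cam"]
def campose(n): return wristpose() if n=="wrist" else np.linalg.inv(vision.calibration(n)["extrinsics"])
def bp(n,uv,z,Tc=None):
    "pixel -> world point at height z"
    K=vision.calibration(n)["mtx"]; Tc=campose(n) if Tc is None else Tc
    d=np.linalg.inv(K)@[uv[0],uv[1],1]; d=Tc[:3,:3]@(d*[1,-1,-1]); o=Tc[:3,3]
    return o+d*(z-o[2])/d[2]
def proj(n,P,Tc=None):
    K=vision.calibration(n)["mtx"]; Tc=campose(n) if Tc is None else Tc
    c=np.linalg.inv(Tc)@np.append(P,1); c=c[:3]*[1,-1,-1]; c=K@c; return c[:2]/c[2]
def snap(name,cam="wrist",s=800/512):
    Tc=campose(cam); im=vision.grab_frame(cam)
    np.save(f"pics/{name}.npy",Tc); cv2.imwrite(f"pics/{name}_raw.png",im[:,:,::-1])
    cv2.imwrite(f"pics/{name}.png",cv2.resize(im[:,:,::-1],None,fx=s,fy=s,interpolation=cv2.INTER_CUBIC)); return im,Tc
def ray(n,uv,Tc):
    K=vision.calibration(n)["mtx"]; d=np.linalg.inv(K)@[uv[0],uv[1],1]; return Tc[:3,3],Tc[:3,:3]@(d*[1,-1,-1])
E
python3 - <<'E'
from h import *
s=1.5625
for nm,u,z in [("green",(485,342),.01),("bluetab",(524,345),.01),("orange",(565,348),.01),("handle",(471,313),.11),("bcap",(359,325),.123),("ycap",(339,272),.123),("railFL",(438,336),.0),("railFR",(592,350),.0),("railBL",(442,297),0),("tin",(291,328),.06),("spray",(288,267),.19),("bench L",(180,366),0),("bench R",(597,362),0),("shelf edge .4",(387,232),.4),("shelf .7",(387,232),.7),("tape",(474,253),.03),("sand",(575,248),.026)]:
    print(nm,np.round(bp("top",np.array(u)/s,z),3))
for q in [([.50,.27,.32],0),([.5,.03,.30],0)]:
    for yaw in (0,180,90,-90): print(q[0],yaw,robot.inverse_kinematics(q[0],[180,0,yaw]))
E
```

```text
green [0.402 0.063 0.01 ]
bluetab [ 0.392 -0.036  0.01 ]
orange [ 0.383 -0.138  0.01 ]
handle [0.459 0.106 0.11 ]
bcap [0.432 0.373 0.123]
ycap [0.562 0.421 0.123]
railFL [0.42 0.18 0.  ]
railFR [ 0.378 -0.209  0.   ]
railBL [0.521 0.167 0.   ]
tin [0.437 0.545 0.06 ]
spray [0.559 0.532 0.19 ]
bench L [0.354 0.833 0.   ]
bench R [ 0.348 -0.219  0.   ]
shelf edge .4 [0.575 0.299 0.4  ]
shelf .7 [0.482 0.293 0.7  ]
tape [0.629 0.084 0.03 ]
sand [ 0.639 -0.177  0.026]
[0.5, 0.27, 0.32] 0 [ -54.36899971   20.45397137   34.87983041   76.55851444  -11.54932028
   86.50124508 -110.50445907]
[0.5, 0.27, 0.32] 180 [-38.17976544  18.62570235  11.35873824  75.8842464   -3.61601424
  85.83865186  62.86111178]
[0.5, 0.27, 0.32] 90 [-46.78255188  19.24123926  23.61737939  76.25078745  -7.60480916
  86.04943281 -23.82344725]
[0.5, 0.27, 0.32] -90 [-29.63719077  18.63401063  -0.63360448  75.50988133   0.20297713
  85.85719466 149.74775284]
[0.5, 0.03, 0.3] 0 [-40.45254424  12.50859005  43.01923926  89.69962736  -8.59971141
  81.18577714 -86.79173397]
[0.5, 0.03, 0.3] 180 [-31.49064494  11.3582932   31.5850271   89.41524521  -5.9960506
  80.92340714  90.54030181]
[0.5, 0.03, 0.3] 90 [-38.87957764  12.25075965  40.96397128  89.65187832  -8.09383865
  81.12441541   2.68910522]
[0.5, 0.03, 0.3] -90 [ 41.10443513  19.93202127 -61.67452602  86.88442991  17.57377255
  83.66053427 158.92994722]
```

```bash
python3 - <<'E'
from h import *
# shelf corner triangulation
s=1.5625
A=[];b=[]
for n,u in (("top",(387,232)),("scene",(373,234))):
    o,d=ray(n,np.array(u)/s,campose(n)); d/=np.linalg.norm(d); M=np.eye(3)-np.outer(d,d);A.append(M);b.append(M@o)
x,r,*_=np.linalg.lstsq(np.vstack(A),np.hstack(b),rcond=None);print("shelf",x,r)
robot.move_to([.42,.37,.32],[180,0,176]); snap("w1")
print(robot.current_time_s(),robot.current_joint_positions())
robot.move_to([.46,.08,.32],[180,0,84.5]); snap("w2")
print(robot.current_time_s(),robot.current_joint_positions())
E
```

```text
shelf [0.58166803 0.29085784 0.30182469] [0.00117859]
1.975 [-47.37929653  17.51680709   5.56146221  77.19072052  -1.77656182
  85.43985556  44.26965191]
3.15 [-35.6549721    6.22042111  26.20604719  91.64357143  -2.80466258
  82.7922428  -14.43625527]
```

View pics/w1.png

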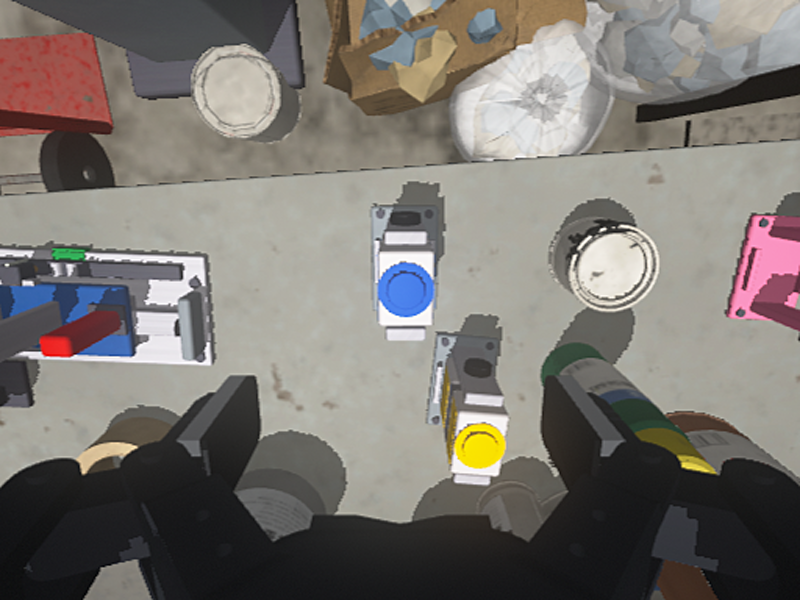

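View pics/w2.png

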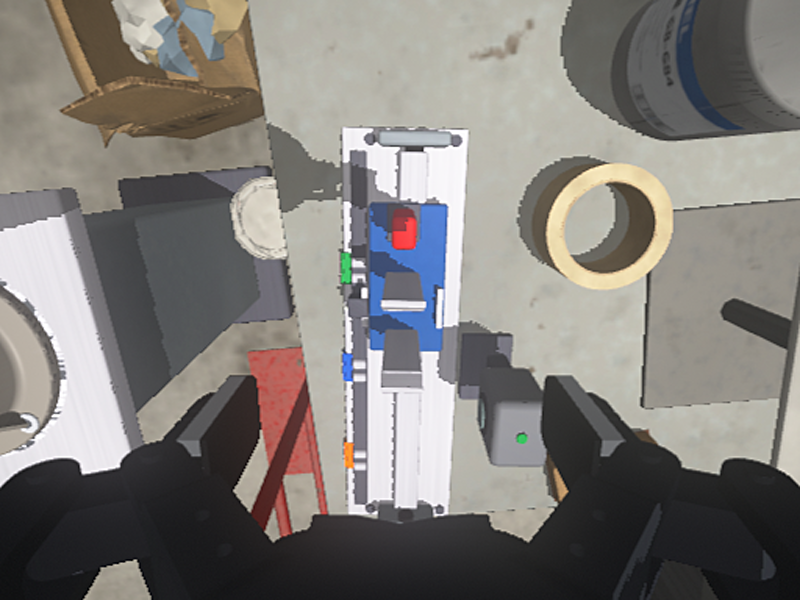

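w1: blue cap at (406,290), with the holder nearly parallel to the image axes. w2: red handle at (404,229), tabs green (347,267), blue (347,367) and orange (349,455), rail plate top-left corner at (343,128). Zooming in to measure.

```bash
python3 - <<'E'
from h import *
a=cv2.imread("pics/w1_raw.png");b=cv2.imread("pics/w2_raw.png")
A=a[110:240,225:305];B=b[75:235,205:305]
f=lambda i,k:cv2.resize(i,None,fx=k,fy=k,interpolation=cv2.INTER_NEAREST)
A=f(A,4.5);B=f(B,3.7);H=max(A.shape[0],B.shape[0])
P=lambda i:cv2.copyMakeBorder(i,0,H-i.shape[0],0,10,0)
cv2.imwrite("pics/crop.png",np.hstack([P(A),P(B)])); print(A.shape,B.shape)
T1=np.load("pics/w1.npy");T2=np.load("pics/w2.npy")
def blob(im,lo,hi,roi):
    m=cv2.inRange(cv2.cvtColor(im,cv2.COLOR_BGR2HSV),lo,hi);z=np.zeros_like(m);x0,y0,x1,y1=roi;z[y0:y1,x0:x1]=m[y0:y1,x0:x1]
    n,l,st,c=cv2.connectedComponentsWithStats(z);i=1+np.argmax(st[1:,4]);return st[i],c[i]
for nm,lo,hi,roi,z in [("green",(45,120,60),(80,255,255),(205,150,235,190),.01),("bluet",(105,120,60),(130,255,255),(215,220,230,250),.01),("orange",(5,150,100),(25,255,255),(215,275,232,305),.01)]:
    st,c=blob(b,lo,hi,roi);print(nm,st,c,np.round(bp("wrist",c,z,T2),4))
st,c=blob(b,(0,150,60),(6,255,255),(240,120,280,170),);print("red",st,c,np.round(bp("wrist",c,.108,T2),4))
hsv=cv2.cvtColor(b,cv2.COLOR_BGR2HSV); print("red V column",[tuple(hsv[r,258]) for r in range(130,164,2)])
st,c=blob(a,(100,120,150),(125,255,255),(235,160,285,205));print("cap",st,c,np.round(bp("wrist",c,.123,T1),4))
E
```

```text
(585, 360, 3) (592, 370, 3)
green [218 162   7  20 125] [221.096 171.416] [0.4075 0.0633 0.01  ]
bluet [219 226   7  18 104] [221.90384615 234.42307692] [ 0.3966 -0.0356  0.01  ]
orange [220 283   6  17  84] [222.75       290.72619048] [ 0.3859 -0.1347  0.01  ]
red [251 141  15  18  91] [259.63736264 151.54945055] [0.4662 0.1013 0.108 ]
red V column [(np.uint8(117), np.uint8(43), np.uint8(107)), (np.uint8(117), np.uint8(24), np.uint8(96)), (np.uint8(177), np.uint8(117), np.uint8(122)), (np.uint8(177), np.uint8(117), np.uint8(122)), (np.uint8(177), np.uint8(117), np.uint8(120)), (np.uint8(178), np.uint8(146), np.uint8(150)), (np.uint8(178), np.uint8(147), np.uint8(153)), (np.uint8(178), np.uint8(148), np.uint8(155)), (np.uint8(178), np.uint8(146), np.uint8(152)), (np.uint8(0), np.uint8(185), np.uint8(255)), (np.uint8(0), np.uint8(184), np.uint8(252)), (np.uint8(179), np.uint8(186), np.uint8(251)), (np.uint8(0), np.uint8(185), np.uint8(251)), (np.uint8(0), np.uint8(187), np.uint8(252)), (np.uint8(0), np.uint8(196), np.uint8(255)), (np.uint8(108), np.uint8(170), np.uint8(208)), (np.uint8(109), np.uint8(160), np.uint8(204))]
cap [242 168  36  35 938] [259.31556503 185.44776119] [0.4339 0.3733 0.123 ]
```

View pics/crop.png

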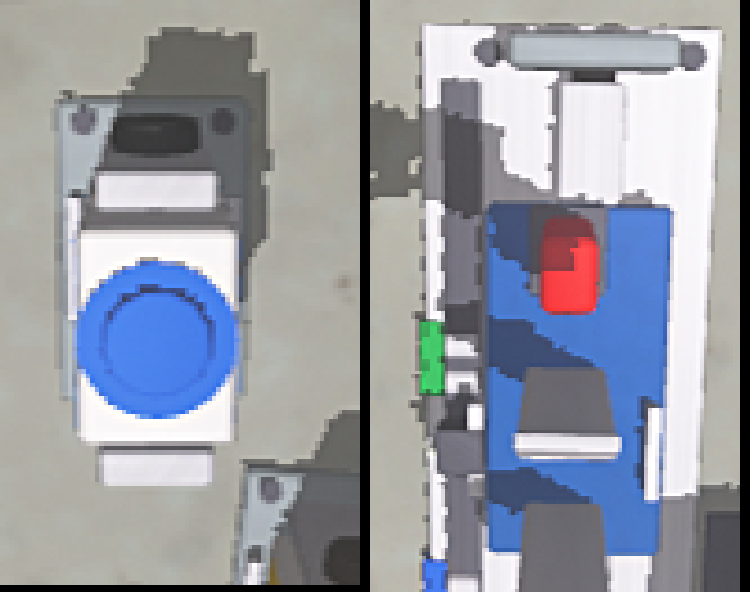

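```bash
python3 - <<'E'
from h import *
T1=np.load("pics/w1.npy");T2=np.load("pics/w2.npy")
q=[bp("wrist",(x/4.5+225,y/4.5+110),.118,T1)[:2] for x,y in [(79,232),(239,232),(234,440),(80,440)]]
q=np.array(q);print(np.round(q,4),q.mean(0)); e=[q[3]-q[0],q[2]-q[1],]
for v in e: print("x-dir len,ang",np.linalg.norm(v),np.degrees(np.arctan2(v[1],v[0])))
v=q[0]-q[1];print("y len ang",np.linalg.norm(v),np.degrees(np.arctan2(v[1],v[0]))-90)
w=lambda x,y:((x-370)/3.7+205,y/3.7+75)
L=bp("wrist",w(423,25),.01,T2);R=bp("wrist",w(721,30),.01,T2);print("rail end",L,R,np.linalg.norm(R-L),(L+R)/2)
h=bp("wrist",(258.6,149.7),.108,T2);print("handle",h)
yaw=np.radians(-6.2);X=np.array([np.cos(yaw),np.sin(yaw)]);Y=np.array([-np.sin(yaw),np.cos(yaw)])
t=[bp("wrist",c,.01,T2)[:2]@Y for c in [(221.1,171.4),(221.9,234.4),(222.75,290.7)]]; y0=np.mean(np.array(t)-[.08,-.02,-.12])
print("rail y0",y0,t,"end y",(L[:2]@Y-.2,R[:2]@Y-.2)); x0=(L+R)[:2]@X/2
print("x0",x0,"handle x",h[:2]@X,"handle rel y",h[:2]@Y-y0,"load tgt .154"); print("origin",x0*X+y0*Y)
# plate mids (flared tops) check
E
```

```text
[[0.4072 0.3569]
 [0.4098 0.3954]
 [0.4626 0.3916]
 [0.46   0.3529]] [0.43488245 0.37417324]
x-dir len,ang 0.05291186218770628 -4.28514953245594
x-dir len,ang 0.05291558324899473 -4.10679440219248
y len ang 0.03859988789539307 -183.87842866952678
rail end [0.42017643 0.18593741 0.01      ] [0.52824603 0.17432694 0.01      ] 0.10869149586123526 [0.47421123 0.18013218 0.01      ]
handle [0.46522199 0.10342647 0.108     ]
rail y0 0.027429481754511997 [np.float64(0.10693866273871701), np.float64(0.007511044952399442), np.float64(-0.09216126242758045)] end y (np.float64(0.03022863841838344), np.float64(0.030357527968331605))
x0 0.451983393382413 handle x 0.451330899400101 handle rel y 0.12563572084202168 load tgt .154
origin [ 0.45230209 -0.02154487]
```

```bash
cat >> h.py <<'E'
YAW=-6.2; _y=np.radians(YAW)
X=np.array([np.cos(_y),np.sin(_y),0]);Y=np.array([-np.sin(_y),np.cos(_y),0]);O=np.array([.4523,-.0210,0])
Z=np.array([0,0,1.]); DOWN=[180,0,90+YAW]
def rp(x,y,z): return O+x*X+y*Y+z*Z
def st(m=""): print(m,round(robot.current_time_s(),2),np.round(robot.current_tool_pos(),4),"F",np.round(robot.current_contact_force(),1),"gap",round(robot.current_finger_gap(),3),round(robot.current_gripper_force(),1))
E
python3 - <<'E'
from h import *
fingers.gripper_to(.6)
robot.move_to(rp(0,.126,.16),DOWN)
robot.line_to(rp(0,.126,.090),velocity=.12); st("down")
fingers.gripper_to(0,80); st("grip")
for d in (.140,.148,.152,.154,.156): robot.line_to(rp(0,d,.090),velocity=.06); st(d)
snap("w3")
E
```

```text
down 5.01 [0.467  0.1044 0.0911] F [ 0.1 -0.   0.9] gap 0.602 0.0
grip 5.41 [0.4643 0.1049 0.0908] F [-5.6  0.2  6.6] gap 0.202 79.7
0.14 5.79 [0.4658 0.1184 0.0908] F [-5.6  0.2  7.2] gap 0.199 79.7
0.148 6.08 [0.466  0.1206 0.0908] F [-7.5 -9.2 11.3] gap 0.199 80.3
0.152 6.33 [0.467  0.1298 0.0908] F [-5.4 -0.5  8.2] gap 0.196 79.7
0.154 6.58 [0.4673 0.1321 0.0908] F [-5.  -0.1  7.2] gap 0.198 79.8
0.156 6.83 [0.4673 0.1323 0.0908] F [-6.  -4.3  9.8] gap 0.202 80.0
```

```bash
sed -i 's/O=np.array(\[.4523,-.0210,0\])/O=np.array([.4506,-.0210,0])/' h.py
python3 - <<'E'
from h import *
fingers.gripper_to(.6); robot.line_to(rp(0,.154,.19),velocity=.2); snap("w3")
C=np.array([.434,.3735,0]);o=[180,0,180-4.1]
fingers.gripper_to(.8)
robot.move_to(C+.17*Z,o)
e=C+.17*Z-robot.current_tool_pos(); print("err",e); e[2]=0
robot.line_to(C+e+.096*Z,velocity=.12); st("at cart")
fingers.gripper_to(0,80); st("grip")
p=np.array(robot.current_tool_pos())
snap("w4")
robot.line_to([p[0],p[1],.225],velocity=.1); st("up")
E
```

```text
err [-0.00089092  0.00147917  0.00011444]
at cart 10.1 [0.4338 0.3751 0.0967] F [-0.3  0.3  0. ] gap 0.799 0.0
grip 10.47 [0.4339 0.3753 0.0973] F [-0.2 -2.1  4.5] gap 0.461 80.8
up 11.96 [0.4335 0.3749 0.2241] F [ 0.2  1.4 -2.6] gap 0.462 82.0
```

View pics/w3.png

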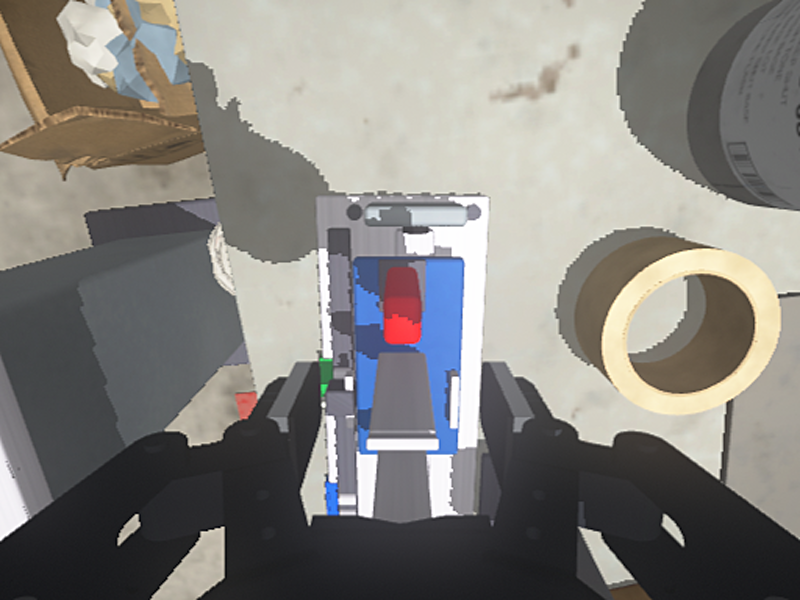

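Carrier moved to the green tab (tab at (325,375), handle at (402,310)), and the cartridge is out. Next: stand it on the bench.

```bash
python3 - <<'E'
from h import *
o=[180,0,180+YAW]; P=np.array([.455,.27,0])
robot.line_to(P+.222*Z,o,velocity=.15)
robot.line_to(P+.105*Z,velocity=.15); st("above")
print(robot.line_to(P+.078*Z,velocity=.03,f_stop=4)); st("touch")
fingers.gripper_to(.8); st("open")
robot.line_to(P+.2*Z,velocity=.2)
robot.move_to([.455,.24,.26],DOWN); snap("w5"); st("look")
E
```

```text
above 13.76 [0.4558 0.2708 0.1059] F [-0.7  0.2 -2.4] gap 0.458 82.0
True
touch 14.35 [0.455  0.27   0.0892] F [-0.5 -0.   3.9] gap 0.461 82.7
open 14.74 [0.4537 0.2691 0.0878] F [ 0.3 -0.2 -0.1] gap 0.799 0.0
look 16.82 [0.4546 0.2399 0.2592] F [0.3 0.4 0.8] gap 0.8 0.0
```

View pics/w5.png

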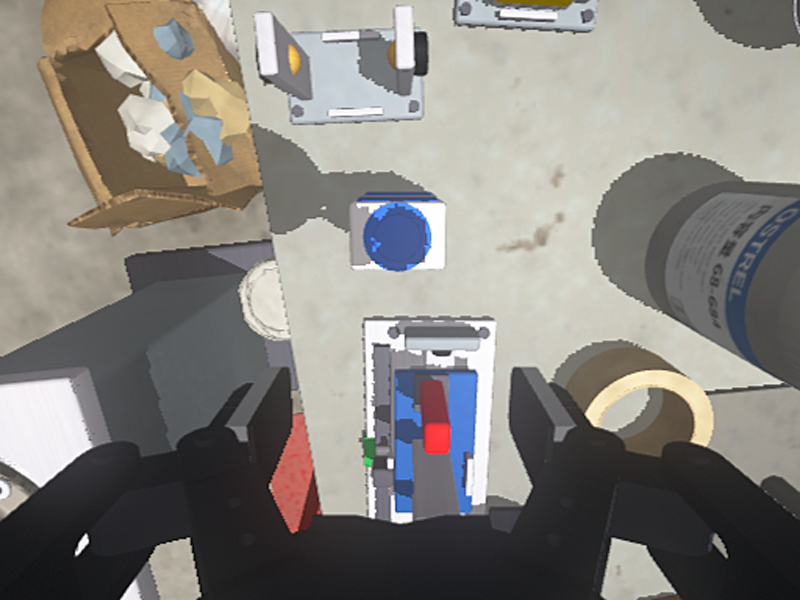

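```bash
python3 - <<'E'
from h import *
Ob=O.copy()
for n,roi in (("w2",(240,120,280,170)),("w3",(235,165,285,230)),("w5",(260,235,300,300))):
    im=cv2.imread(f"pics/{n}_raw.png");T=np.load(f"pics/{n}.npy");h=cv2.cvtColor(im,cv2.COLOR_BGR2HSV)
    m=((h[...,0]<8)|(h[...,0]>172))&(h[...,1]>150)&(h[...,2]>90);x0,y0,x1,y1=roi
    ys,xs=np.nonzero(m[y0:y1,x0:x1]);b=ys.max()+1+y0;k=ys>ys.max()-6;c=xs[k].mean()+.5+x0
    p=bp("wrist",(c-.5,b-.5),.108,T)-Ob;print(n,b,c,"x",p@X,"y centre",p@Y+.012)
im=cv2.imread("pics/w5_raw.png");T=np.load("pics/w5.npy");h=cv2.cvtColor(im,cv2.COLOR_BGR2HSV)
m=cv2.inRange(h,(95,120,60),(130,255,255));z=np.zeros_like(m);z[132:176,228:282]=m[132:176,228:282]
cs=max(cv2.findContours(z,0,2)[0],key=cv2.contourArea);(u,v),r=cv2.minEnclosingCircle(cs);print("cap",u,v,r)
for uv in ((u,v),(397/1.5625,237/1.5625)):
    p=bp("wrist",uv,.115,T);print(p,(p-O)@X,(p-O)@Y)
print("cmd P",(np.array([.455,.27,0])-O)@X,(np.array([.455,.27,0])-O)@Y)
# plate flare tops in w3: top inner? and white cart edges in w5
q=[bp("wrist",(a/1.5625,b/1.5625),.110,T)-O for a,b in [(351,203),(445,203),(444,269),(352,270)]]
print([(round(p@X,4),round(p@Y,4)) for p in q])
E
```

```text
w2 160 258.4620253164557 x 0.0005973428826946316 y centre 0.1263143497855251
w3 220 257.5 x 0.0006341213104971311 y centre 0.1549507585153757
w5 291 279.8255813953488 x 0.0005405519715301139 y centre 0.1551582088812712
cap 253.759033203125 151.20843505859375 22.016477584838867
[0.45616253 0.26924372 0.115     ] -0.02581613731132367 0.28914682427520905
[0.45639973 0.26879717 0.115     ] -0.02553210427548116 0.2887285075951603
cmd P -0.027053548268974447 0.2897731276810503
[(np.float64(-0.0516), np.float64(0.3073)), (np.float64(0.0016), np.float64(0.3073)), (np.float64(0.0021), np.float64(0.2692)), (np.float64(-0.0521), np.float64(0.2685))]
```

```bash
cat >> h.py <<'E'
def goto(p,v=.15,n=2):
    "line to p, corrected for the steady position error"
    p=np.array(p); c=p.copy()
    for i in range(n): robot.line_to(c,velocity=v if i==0 else .03); c=c+(p-robot.current_tool_pos())
    return c-p-(p-robot.current_tool_pos())
E
python3 - <<'E'
from h import *
fingers.gripper_to(1.0)
robot.line_to(rp(-.026,.2893,.19),DOWN,velocity=.2); goto(rp(-.026,.2893,.15))
e=rp(-.026,.2893,.15)-robot.current_tool_pos();print(e)
robot.line_to(rp(-.026,.2893,.088)+e*[1,1,0],velocity=.12); st("at")
fingers.gripper_to(0,80); st("grip"); p=np.array(robot.current_tool_pos());print((p-O)@X,(p-O)@Y)
robot.line_to(p*[1,1,0]+.255*Z,velocity=.2); st("up")
t=rp(0,.0808,.255); robot.line_to(t,velocity=.15)
off=goto(rp(0,.0808,.236)); st("over"); p=robot.current_tool_pos()-O;print(p@X,p@Y,off)
snap("w6")
E
```

```text
[ 1.27321836e-04 -6.46460261e-04 -2.42804519e-05]
at 19.0 [0.4566 0.269  0.0885] F [0.4 0.1 0.7] gap 1.001 0.0
grip 19.38 [0.4567 0.2694 0.0892] F [-1.5 -0.6  5.4] gap 0.647 85.2
-0.025286450612859432 0.28938642422257005
up 20.37 [0.4557 0.2688 0.2532] F [-0.2  0.7 -1.9] gap 0.642 84.7
over 22.44 [0.4609 0.0587 0.2376] F [ 0.1 -0.1 -2.8] gap 0.643 85.0
0.0016433408264093464 0.08036540219976152 [ 0.00097173 -0.00066492  0.00081738]
```

View pics/w6.png

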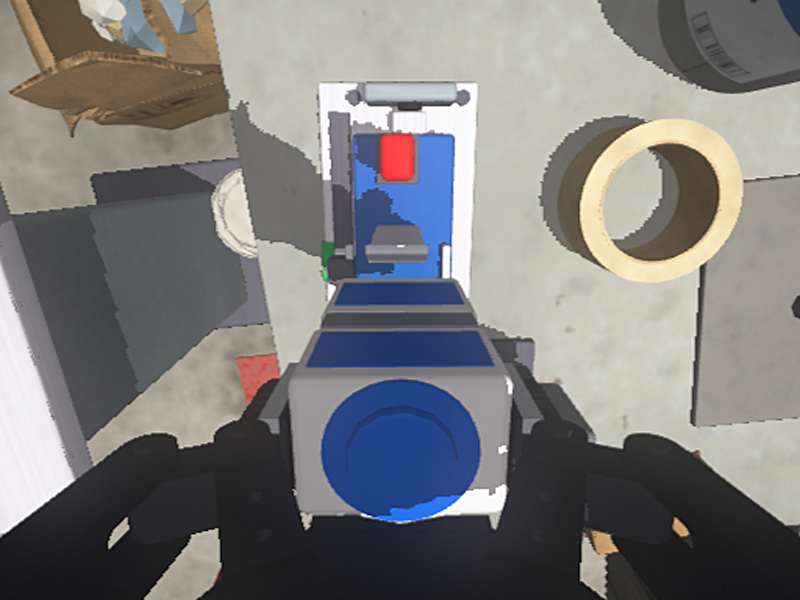

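w6: cap at (400,450), plate top around (397,245), handle at (397,155). It is about 2 mm too far along rail +x, consistent with the pose reading. I'll correct that and lower.

```bash
python3 - <<'E'
from h import *
x=-.0013
robot.line_to(rp(x,.0811,.232),velocity=.05); p=robot.current_tool_pos()-O;print(p@X,p@Y)
s=robot.line_to(rp(x,.0811,.200),velocity=.06,f_stop=8); st(s); p=robot.current_tool_pos()-O;print(p@X,p@Y)
if not s:
    s=robot.line_to(rp(x,.0811,.132),velocity=.08,f_stop=10); st(s)
    if not s: s=robot.line_to(rp(x,.0811,.118),velocity=.03,f_stop=8); st(s)
p=robot.current_tool_pos()-O;print(p@X,p@Y)
E
```

```text
-0.0018694399301642328 0.08115581965406865
False 23.43 [0.4582 0.0597 0.2   ] F [ 0.6 -0.5 -2. ] gap 0.641 85.0
-0.0012044644333632194 0.08108852161280806
True 24.19 [0.4572 0.0597 0.1363] F [-1.3 -0.5  6.9] gap 0.645 86.0
-0.0021741510222434935 0.08097084195594573
```

```bash
python3 - <<'E'
from h import *
for x in (.0005,.0022,-.003,.004):
    robot.line_to(rp(x,.0811,.142),velocity=.05)
    p=robot.current_tool_pos()-O;print(x,"actual",p@X,p@Y)
    s=robot.line_to(rp(x,.0811,.119),velocity=.04,f_stop=8); st(s)
    p=robot.current_tool_pos()-O
    print(p@X,p@Y)
    if p[2]<.129: break
E
```

```text
0.0005 actual 0.0007866210931715507 0.08113689561568087
True 24.97 [0.4597 0.0596 0.1253] F [-1.3 -1.2  5.9] gap 0.641 85.9
0.0003507156942204796 0.0810863126326922
```

```bash
python3 - <<'E'
from h import *
fingers.gripper_to(1.0); st("rel")
robot.line_to(rp(.0003,.0811,.20),velocity=.15)
fingers.gripper_to(.6)
robot.line_to(rp(0,.156,.20),velocity=.2); robot.line_to(rp(0,.156,.15),velocity=.1); snap("w7")
robot.line_to(rp(0,.156,.094),velocity=.12); st("down")
fingers.gripper_to(0,90); st("grip"); p0=robot.current_tool_pos(); y0=(p0-O)@Y; print("y0",y0)
for d in (.02,.088,.092,.095,.097,.099,.100,.1015):
    robot.line_to(rp(0,y0-d,.094),velocity=.07); st(d); print("   moved",y0-(robot.current_tool_pos()-O)@Y,"Fy",np.dot(robot.current_contact_force(),Y))
E
```

```text
rel 25.38 [0.4584 0.0595 0.1242] F [ 0.4 -0.6 -0.9] gap 1.0 0.0
down 28.31 [0.4681 0.1342 0.0946] F [ 0.2  0.1 -0.2] gap 0.597 0.0
grip 28.71 [0.4675 0.1344 0.0951] F [-3.3 -0.5  5.2] gap 0.196 88.8
y0 0.156333125907951
0.02 29.14 [0.4653 0.114  0.0951] F [-4.3 -0.6  7.8] gap 0.193 89.4
   moved 0.020502307876471698 Fy -1.0514938512181828
0.088 30.27 [0.4582 0.0486 0.0951] F [-3.6  3.1  6.2] gap 0.193 89.5
   moved 0.08635788247583953 Fy 2.640423463446509
0.092 30.52 [0.4581 0.0475 0.0952] F [-2.2  8.4  5.2] gap 0.198 89.3
   moved 0.087463901322122 Fy 8.081990720082162
0.095 30.77 [0.4579 0.0458 0.0952] F [-2.6 11.   4.2] gap 0.196 89.3
   moved 0.08911531519053721 Fy 10.64762161131993
0.097 31.02 [0.4573 0.0403 0.0952] F [-3.3  3.8  6.6] gap 0.198 89.5
   moved 0.09462612304119339 Fy 3.385447525856724
0.099 31.27 [0.4568 0.0355 0.0951] F [-4.2 -0.1  6.4] gap 0.197 89.6
   moved 0.09951238841705484 Fy -0.5482044104878019
0.1 31.52 [0.4567 0.0349 0.0951] F [-3.8  2.   7.6] gap 0.195 89.5
   moved 0.10007731479840962 Fy 1.5407805473642375
0.1015 31.77 [0.4567 0.0347 0.0952] F [-4.4  3.9  5.9] gap 0.194 89.5
   moved 0.10025124196963398 Fy 3.3769076791598636
```

View pics/w7.png

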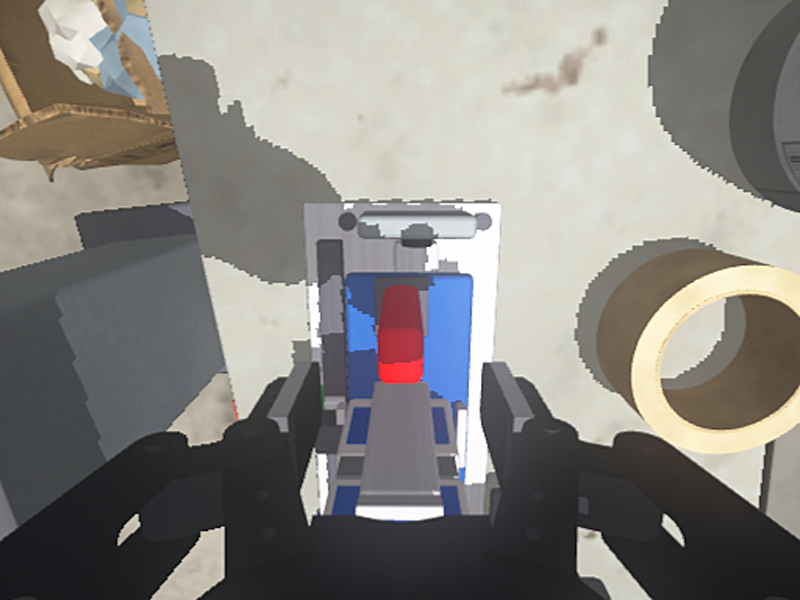

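w7: cartridge sits between the plates (400,450), handle at (400,340). The carrier clicked in after 100 mm of travel. Now I'll release, back off and check.

```bash
python3 - <<'E'
from h import *
robot.line_to(rp(0,.0563,.094),velocity=.05); st()
fingers.gripper_to(.6); robot.line_to(rp(0,.0563,.2),velocity=.12)
robot.move_to(rp(0,.04,.32),DOWN); snap("w8"); st()
E
```

```text
32.02 [0.4567 0.0349 0.0951] F [-2.3  0.4  7.6] gap 0.194 89.6
 34.08 [0.4543 0.019  0.3189] F [ 0.1  0.1 -0.4] gap 0.601 0.0
```

View pics/w8.png

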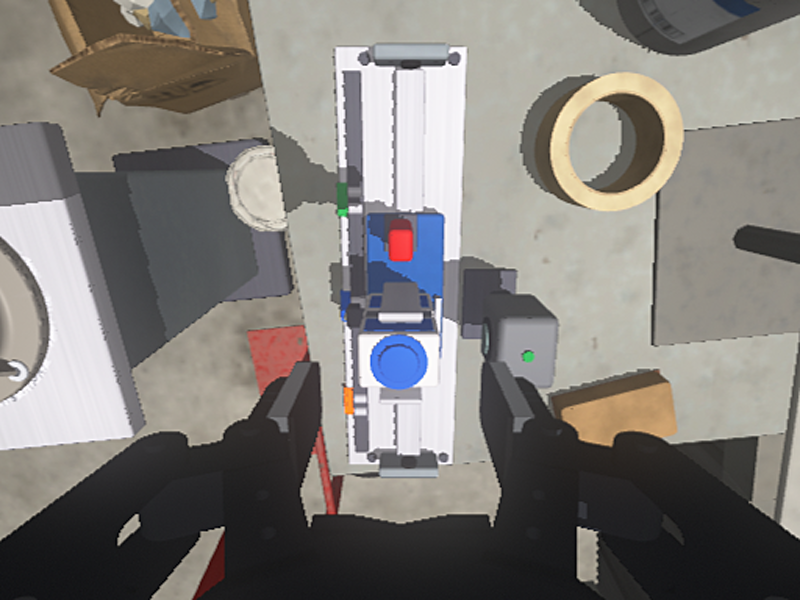

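w8: carrier at the blue station (tab at (345,304)), cartridge seated between the plates at (399,360), handle at (400,240), and the arm is clear.

```bash
python3 -c "
from h import *
print(workorder.close_job())"
```

```text
the job is handed in; nothing more can be done
None
```

The job is done and handed in at about 34 s: the carrier clicked in at green, the blue cartridge was stood on the bench, regripped and lowered fully between the plates, and the carrier then clicked in at the blue reader station, with the arm clear and nothing else moved on purpose.

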